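Find and release the latched key

ROBOT

A 6-joint arm with a two-finger parallel gripper is mounted at the origin on a cart in front of the work surface, level with it; the furniture and walls round the work are solid. World frame = base frame: x ahead of the robot, y to its left, z up, the work surface at z = 0. Lengths are in m, angles in degrees, forces in N, time in s.
With the tool pointing down it reaches from about 0.375 to 0.825 m from the base axis. Payload 5.5 kg.
Tool frame: the origin (TCP) lies at the very end of the fingers, on their centre line; the grasp point (between the pads) lies 19 mm behind it; z points along the fingers, y is the direction in which the jaws open and shut (so a half turn about z gives the same grasp; the last joint's range is limited). The gripper opens to 85 mm and grips with 20 to 120 N. Pads are 22 mm wide; open, the fingers measure 114 mm over their backs; the gripper's body (76 mm by 85 mm) begins 54 mm behind the grasp point. The pads swing forward as they close: fully open they stand 13 mm farther back than shut.
Start: joints at [0, 17.962, -2.699, 69.339, 0, 90], TCP at [0.6, -0, 0.231] pointing down, gripper open.
Joint ranges: [-152.73, 152.73], [-39.44, 99.34], [-58.76, 71.6], [-118.89, 123.64], [-81.53, 83.1], [-180, 180]. Speed limits (degrees/s): [136.94, 136.94, 172.46, 180, 180, 180].

INTERFACE

Orientations are given as [roll, pitch, yaw] about the fixed x, y, z axes, in that order (R = Rz(yaw) Ry(pitch) Rx(roll)).
In Python, from station import state, capture, hand_in gives the robot as it stands. The module is installed in compiled form; this text tells all that it offers.
- The arm moves only by the shell command python3 -m creep 'ROWS'. ROWS is JSON, a list that holds one entry, the list of rows, each a list of 7 numbers: the shift along the tool's x, y, z in units of 40 mm (1.0 is 40 mm), then the turn, a rotation vector about the tool's x, y, z in units of 10 degrees (1.0 is 10 degrees), then the closure, from -1 (fully open) to 1 (shut). A call has 1 to 12 rows; each row is the pose to reach, as a shift and turn from the pose commanded when the call began, along the tool's axes at that moment; what a row does not reach only later rows make up. A row lasts 1/8 s, in which the tool goes at most 62.5 mm and 10.7 degrees, less where a joint would pass 70% of its speed; a pose out of reach is approached as far as the arm can. A call with a gripper value outside its range is refused whole. The fingers move at their own pace and stop on an object; the grip force is fixed at half the most. Time passes only in rows, so rows that repeat a pose let the fingers close. It gives the time, the measured TCP pose, the force and the opening at its end, in the units of the state.
- state(): the state, without advancing time (a new reading comes with each control period).
- capture(name): name is "scene" or "side" or "wrist"; returns a dict with "img" (384x512x3 uint8, red, green, blue), "fx", "fy", "cx", "cy" (pixels), "xyz" and "orientation" of the camera in the world; the wrist camera has in their place "hand_eye" (4x4, takes a point from camera to tool coordinates, whose origin is the TCP and whose axes are the flange's). Camera axes: x right, y down, z forward; pixel columns grow to the right and rows downward; lengths in m; the calibration is good to about 2 mm. A picture is of the moment at which its call begins: read the wrist's pose just before it. There is no depth.
- hand_in(): hands the job in, once; it reports no verdict.
The state is a dict: "t": time; "joint_pos": joint angles; "dq": joint speeds; "effort": joint torques, N m; "ee_pos": TCP position; "eef_rot": TCP orientation; "contact_force": force on the tool from outside, world axes, zero at the start; "ft_torque": the same for the moment, N m; "opening": finger opening in m.
Only numpy, scipy, OpenCV 4.12 (cv2) and the standard library are available. Lean on these libraries where they do the work, as an engineer would, in place of code of your own. Each camera call takes 0.05 s, during which the arm holds its last target. There are 200 camera calls.

TASK

One of the four keys on the switch box on the worktop has been left latched down, switched on. With the fingertips, tap each of the four keys lightly in turn, from the left end of the row to the right end as the robot sees it, to find the latched one without switching anything over; then press that key further down until it lets go, and let it come fully up. Pick nothing up, never press any of the other keys more than lightly, and leave the vial, the measuring cup and the marker pen beside the box where they are.

Things in the scene. Friction and masses are not known exactly. Their poses are not given: they have to be found in the camera images.
- key_box: flat grey switch box, 100 mm deep (x), 224 long (y), 46 high, fixed. Origin: centre of its underside; -x side, with blank label cards, faces the robot, +y end is the left. Four alike square black keys in a row along y, 48 mm apart, flat caps 28 x 28 mm in 40 x 40 mm bezels 3 mm high. Cap tops: unlatched 63 mm above the worktop, latched 56 mm, at the hard stop 50 mm
- slot_1 (a point): middle of the top of key 1 from the left (1 left end, 4 right end), where it would be with that key fully up, 63 mm above the worktop; a point of the box: it does not go down with the key or tell which is latched
- slot_2 (a point): middle of the top of key 2 from the left (1 left end, 4 right end), where it would be with that key fully up, 63 mm above the worktop; a point of the box: it does not go down with the key or tell which is latched
- slot_3 (a point): middle of the top of key 3 from the left (1 left end, 4 right end), where it would be with that key fully up, 63 mm above the worktop; a point of the box: it does not go down with the key or tell which is latched
- slot_4 (a point): middle of the top of key 4 from the left (1 left end, 4 right end), where it would be with that key fully up, 63 mm above the worktop; a point of the box: it does not go down with the key or tell which is latched
- key_on (a joint): how far the latched key is down (m); its place in the row is not told and changes. 0 fully up, 0.013 hard stop; starts at 0.007, held by an inner catch against 5.5 N of spring, so a tap below 5 N does not move it; then 0.5 N per mm. At about 0.010 (7 N) the catch lets go and the key follows the withdrawn finger up to 0
- key_off_1 (a joint): how far one of the three unlatched keys is down (m), place in the row not told; 0 is fully up (start), 0.013 its hard stop. The spring needs 2 N to begin to move, then 0.5 N per mm (4 N at 4 mm, 7 N at 10 mm); it comes back up by itself
- key_off_2 (a joint): how far one of the three unlatched keys is down (m), place in the row not told; 0 is fully up (start), 0.013 its hard stop. The spring needs 2 N to begin to move, then 0.5 N per mm (4 N at 4 mm, 7 N at 10 mm); it comes back up by itself
- key_off_3 (a joint): how far one of the three unlatched keys is down (m), place in the row not told; 0 is fully up (start), 0.013 its hard stop. The spring needs 2 N to begin to move, then 0.5 N per mm (4 N at 4 mm, 7 N at 10 mm); it comes back up by itself
- vial_04: clear glass vial, 29 mm across, 81 mm tall, standing loose to the left of the box; origin at the centre of its underside
- beaker: small clear measuring cup, 40 mm across, 46 mm tall, standing loose behind the box; origin at the centre of its underside
- marker_pen: black marker pen, 135 x 14 x 15 mm, lying loose in front of the box, about along its row; origin at the middle of its underside, length along its x

How it is judged:
By the outcome, as a careful person would: the job done as asked, in the order asked, and still so for the second after the job is handed in, with the robot touching nothing.
It also fails if it takes over 48 s, if anything falls off the work surface, if the arm or the gripper's body presses on something with over 40 N, if the wrist force passes 120 N, or if a joint passes its speed limit or range.

## Working session

There is one attempt and no reset: what is moved stays moved. The work goes in short steps, Python scripts to look and compute and a shell command to move; the robot and the scene stay as the last step left them, time stands still between calls to the robot, and variables do not carry over. Pictures are saved under pics/ and viewed, about 8 in all and at most 12, crops included, and the job is handed in when it is done.

```bash
mkdir -p pics; python3 - <<'E'
from station import state,capture
import cv2,pickle
print(state())
d={}
for n in("scene","side","wrist"):
    c=capture(n);d[n]=c;cv2.imwrite(f"pics/{n}0.png",c["img"][:,:,::-1])
    print({k:v for k,v in c.items() if k!="img"})
pickle.dump(d,open("d0.pkl","wb"))
E
```

```text
{'t': 0.0, 'joint_pos': array([ 1.63179753e-03,  1.80019311e+01, -2.75619318e+00,  6.93383417e+01,
       -5.74114522e-04,  9.00006230e+01]), 'dq': array([-0.05530252,  0.01523943, -0.04965064, -0.0978511 ,  0.0034882 ,
        0.00224332]), 'effort': array([ 1.69644722e-03, -5.39594257e+01,  3.39749372e+01,  1.94567809e-02,
        9.49871333e-05,  6.01428906e-05]), 'ee_pos': array([5.99416342e-01, 1.37558406e-05, 2.30443162e-01]), 'eef_rot': array([-1.79903534e+02,  5.75162543e-04,  9.00010098e+01]), 'contact_force': array([-0.4040733 , -0.29479792, -0.09106501]), 'ft_torque': array([ 0.00801395, -0.02030263, -0.07217774]), 'opening': 0.0852997459364349}
{'fx': 468.2483336053436, 'fy': 468.2483336053436, 'cx': 256.40365387740746, 'cy': 201.17843198098072, 'xyz': array([0.04544076, 0.78228009, 0.47012355]), 'orientation': array([-117.48103622,    0.29767135, -139.69323021])}
{'fx': 490.1285993643335, 'fy': 490.1285993643335, 'cx': 254.64727793370767, 'cy': 191.55436014658147, 'xyz': array([-0.10339862,  0.67012782,  0.46328345]), 'orientation': array([-115.48535289,   -0.16177775, -127.18453539])}
{'fx': 302.4045639633223, 'fy': 302.4045639633223, 'cx': 258.8962097428786, 'cy': 193.87772274559723, 'hand_eye': array([[ 1.51713825e-03, -9.64117154e-01, -2.65472807e-01,
         6.65943292e-02],
       [ 9.99998733e-01,  1.59056274e-03, -6.15976289e-05,
        -3.09794820e-04],
       [ 4.81638486e-04, -2.65472377e-01,  9.64118346e-01,
        -1.41559806e-01],
       [ 0.00000000e+00,  0.00000000e+00,  0.00000000e+00,
         1.00000000e+00]])}
```

View pics/scene0.png

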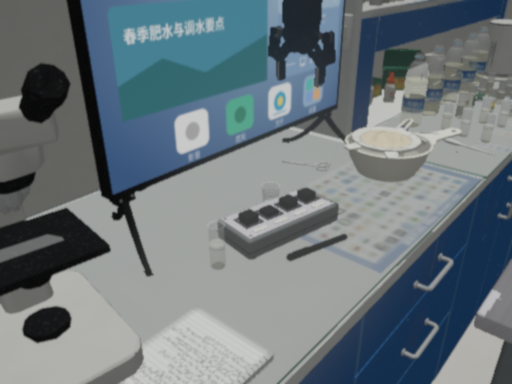

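View pics/wrist0.png

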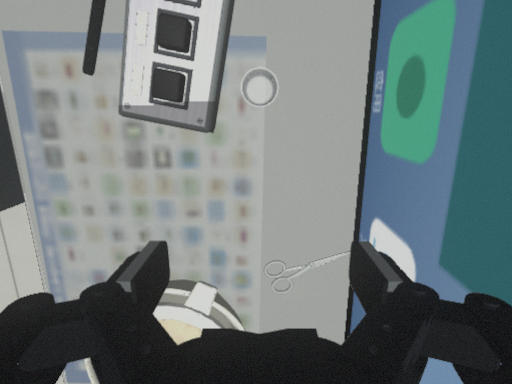

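The box is to the left (+y) of the TCP, at about (280,215) in the scene picture. The vial is at (217,245), the cup at (271,190) and the pen at (318,246). In the wrist picture the box's right end is at the top. Next I'll enlarge the side and scene views.

```bash
python3 - <<'E'
import cv2,numpy as np
a=cv2.imread("pics/scene0.png")[170:280,195:355]
b=cv2.imread("pics/side0.png")
cv2.imwrite("pics/crop_s.png",cv2.resize(a,None,fx=5,fy=5,interpolation=cv2.INTER_CUBIC))
E
```

```text
(no output)
```

View pics/crop_s.png

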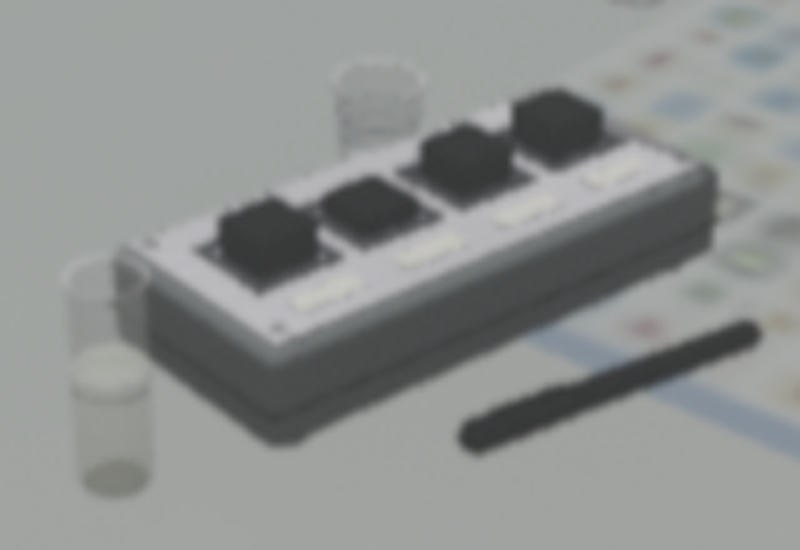

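View pics/side0.png

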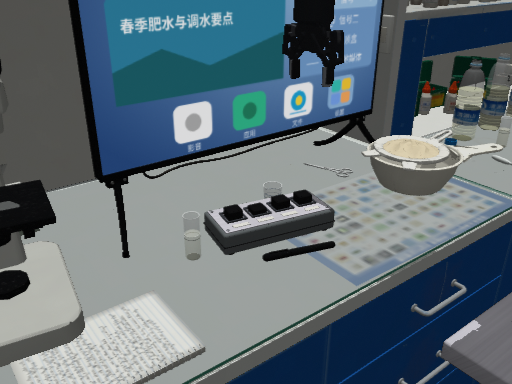

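```bash
cat > h.py <<'E'
import numpy as np,cv2,pickle
from scipy.spatial.transform import Rotation as R
def cam(c,pos=None,rot=None):
    if "hand_eye" in c:
        T=np.eye(4);T[:3,:3]=R.from_euler("xyz",rot,degrees=True).as_matrix();T[:3,3]=pos
        T=T@c["hand_eye"]; return T[:3,:3],T[:3,3]
    return R.from_euler("xyz",c["orientation"],degrees=True).as_matrix(),c["xyz"]
def proj(c,P,M):
    q=(np.atleast_2d(P)-M[1])@M[0]
    return np.c_[c["fx"]*q[:,0]/q[:,2]+c["cx"],c["fy"]*q[:,1]/q[:,2]+c["cy"]]
def ray(c,uv,z,M):
    d=M[0]@[(uv[0]-c["cx"])/c["fx"],(uv[1]-c["cy"])/c["fy"],1]
    return M[1]+d*(z-M[1][2])/d[2]
def box(p,L):
    c,s=np.cos(p[2]),np.sin(p[2]);L=np.atleast_2d(L)
    return np.c_[p[0]+c*L[:,0]-s*L[:,1],p[1]+s*L[:,0]+c*L[:,1],L[:,2]]
E
python3 - <<'E'
from h import *
from scipy.optimize import least_squares
d=pickle.load(open("d0.pkl","rb"));s,w=d["scene"],d["wrist"]
Ms=cam(s);Mw=cam(w,[.5994,0,.2304],[-179.9,0,90])
f=lambda u,v:((u+.5)/5-.5+195,(v+.5)/5-.5+170)
sp=[f(278,440),f(272,360),f(118,248),f(713,170),f(712,243)]
sl=[(-.05,.112,0),(-.05,.112,.046),(.05,.112,.046),(-.05,-.112,.046),(-.05,-.112,0)]
wp=[(170,87),(177,34)];wl=[(0,-.072,.063),(0,-.024,.063)]
for us in ((1,0),(0,1),(1,1)):
    fun=lambda p:np.r_[us[0]*(proj(s,box(p,sl),Ms)-sp).ravel(),us[1]*(proj(w,box(p,wl),Mw)-wp).ravel()]
    r=least_squares(fun,[.6,.3,0]);print(us,r.x[:2],np.degrees(r.x[2]),r.fun.round(1))
p=r.x
for i,y in enumerate((.072,.024,-.024,-.072)):print(i+1,box(p,[0,y,.063]))
print("vial",ray(s,f(115,480),0,Ms),"pen",ray(s,f(468,440),.007,Ms),ray(s,f(755,330),.007,Ms),"cup top",ray(s,f(380,75),.046,Ms), ray(w,(260,88),.046,Mw))
E
```

```text
(1, 0) [0.52194292 0.15669162] -10.105707544073864 [ 0.1  4.1  1.  -2.3 -2.3 -2.1  1.4 -3.4 -0.1  2.3 -0.   0.  -0.   0. ]
(0, 1) [0.52792739 0.15853067] -12.272261708211648 [-0.   0.  -0.  -0.  -0.  -0.  -0.  -0.  -0.   0.  -0.1  0.3  0.1 -0.3]
(1, 1) [0.52425784 0.15818704] -9.244645433293213 [-0.6  4.2  0.3 -2.2 -3.6 -1.7 -0.4 -3.9 -1.9  1.7  0.1  1.5 -2.5  0.4]
1 [[0.53582466 0.22925186 0.063     ]]
2 [[0.52811345 0.18187532 0.063     ]]
3 [[0.52040223 0.13449877 0.063     ]]
4 [[0.51269101 0.08712222 0.063     ]]
vial [5.27863561e-01 3.20630981e-01 5.55111512e-17] pen [0.44316311 0.23164733 0.007     ] [0.40421727 0.10458193 0.007     ] cup top [0.60053332 0.08509347 0.046     ] [0.59970318 0.08882379 0.046     ]
```

```bash
python3 -m creep '[[[0.5,-0.9,0,0,0,0.5,1],[0.7,-1.85,0,0,0,1,1],[0.7,-1.85,0,0,0,1,1],[0.7,-1.85,0,0,0,1,1],[0.7,-1.85,0,0,0,1,1]]]'; python3 - <<'E'
from station import state,capture
import cv2,pickle
s=state();c=capture("wrist");pickle.dump((s,c),open("d1.pkl","wb"))
cv2.imwrite("pics/w1.png",cv2.resize(c["img"][:,:,::-1],(800,600)))
print(s["ee_pos"],s["eef_rot"],s["opening"],s["contact_force"])
E
```

```text
t: 0.78
ee_pos: [0.527, 0.0278, 0.2313]
eef_rot: [180.0, -0.0, 80.0]
contact_force: [0.2, 0.0, -0.4]
opening: 0.0
[0.52695015 0.02779949 0.23127444] [ 1.79970095e+02 -2.97177911e-03  7.99992487e+01] 4.598867105139572e-05 [ 0.24059033  0.01351161 -0.43862902]
```

View pics/w1.png

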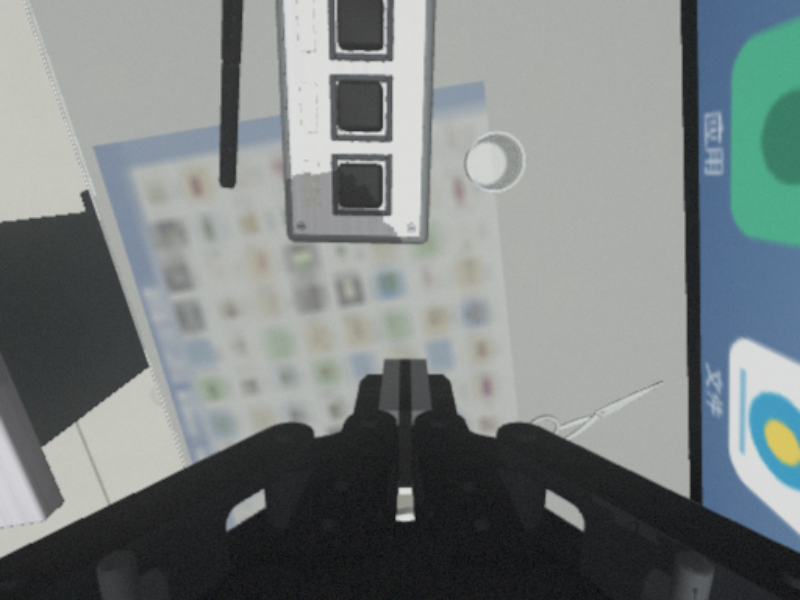

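The right end of the box is at rows 235–243. The bezels of key 4 (333–391, 155–214), key 3 (330–391, 76–140) and key 2 (bottom edge near row 59) are all clear. The box lies almost in line with the tool.

```bash
python3 - <<'E'
from h import *
from scipy.optimize import least_squares
s,w=pickle.load(open("d1.pkl","rb"));M=cam(w,s["ee_pos"],s["eef_rot"])
wp=(np.array([(333,155),(391,155),(391,213),(333,215),(330,75),(391,77),(391,139),(330,141),(330,60),(392,58),(290,238),(426,241)])+.5)/1.5625-.5
L=[]
for y in(-.072,-.024):L+=[(-.02,y+.02,.049),(.02,y+.02,.049),(.02,y-.02,.049),(-.02,y-.02,.049)]
L+=[(-.02,.004,.049),(.02,.004,.049),(-.05,-.112,.046),(.05,-.112,.046)]
r=least_squares(lambda p:(proj(w,box(p,L),M)-wp).ravel(),[.525,.158,-.17],loss="soft_l1")
p=r.x;print(p[:2],np.degrees(p[2]),(proj(w,box(p,L),M)-wp).round(1).tolist())
Rt=R.from_euler("xyz",s["eef_rot"],degrees=True)
for i,y in enumerate((.072,.024,-.024,-.072)):
    P=box(p,[0,y,.063])[0];print(i+1,P.round(4),"shift units",(Rt.inv().apply(P-s["ee_pos"])/.04).round(3))
E
```

```text
[0.52191551 0.16145697] -10.802839022176757 [[-1.6, -1.2], [0.4, -0.5], [0.1, 2.0], [-0.6, 0.1], [-1.0, -1.4], [0.8, -2.0], [0.5, 1.4], [0.1, -0.5], [-1.2, -0.8], [0.2, 1.2], [0.1, 3.4], [5.3, 2.9]]
1 [0.5354 0.2322 0.063 ] shift units [ 5.068 -0.681  4.207]
2 [0.5264 0.185  0.063 ] shift units [ 3.869 -0.698  4.207]
3 [0.5174 0.1379 0.063 ] shift units [ 2.669 -0.715  4.207]
4 [0.5084 0.0907 0.063 ] shift units [ 1.469 -0.732  4.207]
```

```bash
python3 -m creep '[[[1.3,-0.2,0.5,0,0,0.08,1],[2.6,-0.4,1,0,0,0.08,1],[3.9,-0.6,1.6,0,0,0.08,1],[5.07,-0.68,2.6,0,0,0.08,1],[5.07,-0.68,3.6,0,0,0.08,1],[5.07,-0.68,3.6,0,0,0.08,1],[5.07,-0.68,3.6,0,0,0.08,1],[5.07,-0.68,3.6,0,0,0.08,1]]]'; python3 - <<'E'
from station import state,capture
import cv2,pickle
s=state();c=capture("side")
cv2.imwrite("pics/s2.png",cv2.resize(c["img"][150:270,180:350,::-1],None,fx=4,fy=4,interpolation=2))
print(s["ee_pos"],s["eef_rot"],s["contact_force"])
E
```

```text
t: 1.82
ee_pos: [0.5361, 0.2324, 0.0894]
eef_rot: [179.8, -0.1, 79.1]
contact_force: [-0.1, 0.3, -0.7]
opening: -0.0002
[0.53611014 0.23243036 0.08940345] [ 1.79843744e+02 -1.06531359e-01  7.91353423e+01] [-0.12173071  0.30332905 -0.68495278]
```

View pics/s2.png

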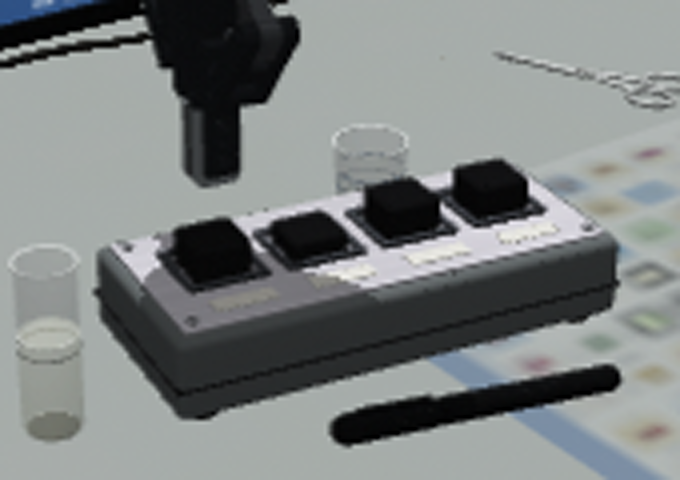

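```bash
python3 -m creep '[[[0,0,0.3,0,0,0,1],[0,0,0.5,0,0,0,1],[0,0,0.55,0,0,0,1],[0,0,0.55,0,0,0,1],[0,0,0.55,0,0,0,1]]]'; python3 -m creep '[[[0,0,0.025,0,0,0,1],[0,0,0.05,0,0,0,1],[0,0,0.05,0,0,0,1]]]'
```

```text
t: 2.5
ee_pos: [0.5346, 0.2326, 0.0655]
eef_rot: [180.0, -0.0, 79.2]
contact_force: [0.7, -0.6, 0.2]
opening: -0.0001
t: 2.88
ee_pos: [0.5344, 0.2324, 0.0632]
eef_rot: [-180.0, 0.0, 79.2]
contact_force: [0.4, -0.3, -0.2]
opening: 0.0002
```

```bash
python3 -m creep '[[[0,0,0.025,0,0,0,1],[0,0,0.025,0,0,0,1],[0,0,0.025,0,0,0,1]]]'; python3 -m creep '[[[0,0,0.025,0,0,0,1],[0,0,0.025,0,0,0,1],[0,0,0.025,0,0,0,1]]]'
```

```text
t: 3.25
ee_pos: [0.5344, 0.2325, 0.0624]
eef_rot: [180.0, -0.0, 79.2]
contact_force: [-0.8, -0.3, 1.5]
opening: 0.0002
t: 3.62
ee_pos: [0.5345, 0.2325, 0.0614]
eef_rot: [180.0, -0.0, 79.2]
contact_force: [-0.7, -0.8, 2.7]
opening: -0.0001
```

Key 1 yields at about 2 N near z = 0.063, so it is unlatched. Next is key 2.

```bash
python3 -m creep '[[[0,0,-0.2,0,0,0,1],[0,0,-0.5,0,0,0,1],[-0.4,0,-0.5,0,0,0,1],[-1.0,0,-0.5,0,0,0,1],[-1.2,0,-0.5,0,0,0,1],[-1.2,0,-0.5,0,0,0,1],[-1.2,0,-0.2,0,0,0,1],[-1.2,0,-0.05,0,0,0,1],[-1.2,0,0.0,0,0,0,1],[-1.2,0,0.025,0,0,0,1],[-1.2,0,0.025,0,0,0,1]]]'; python3 -m creep '[[[0,0,0.025,0,0,0,1],[0,0,0.05,0,0,0,1],[0,0,0.05,0,0,0,1]]]';python3 -m creep '[[[0,0,0.025,0,0,0,1],[0,0,0.025,0,0,0,1],[0,0,0.025,0,0,0,1]]]'
```

```text
t: 5.0
ee_pos: [0.5255, 0.1855, 0.0603]
eef_rot: [180.0, -0.0, 79.2]
contact_force: [0.1, -0.1, -0.2]
opening: -0.0002
t: 5.38
ee_pos: [0.5254, 0.1853, 0.0583]
eef_rot: [-180.0, 0.0, 79.2]
contact_force: [-0.2, 0.6, 0.5]
opening: 0.0002
t: 5.75
ee_pos: [0.5254, 0.1853, 0.0573]
eef_rot: [180.0, -0.0, 79.2]
contact_force: [-0.1, -0.2, 0.1]
opening: 0.0001
```

```bash
python3 -m creep '[[[0,0,0.0125,0,0,0,1],[0,0,0.0125,0,0,0,1],[0,0,0.0125,0,0,0,1]]]'; python3 -m creep '[[[0,0,0.0125,0,0,0,1],[0,0,0.0125,0,0,0,1],[0,0,0.0125,0,0,0,1]]]'
```

```text
t: 6.12
ee_pos: [0.5254, 0.1853, 0.0568]
eef_rot: [180.0, -0.0, 79.2]
contact_force: [0.4, 1.0, -0.2]
opening: 0.0
t: 6.5
ee_pos: [0.5254, 0.1853, 0.0563]
eef_rot: [180.0, 0.0, 79.2]
contact_force: [-0.3, -0.3, 0.1]
opening: -0.0002
```

```bash
python3 -m creep '[[[0,0,0.006,0,0,0,1],[0,0,0.006,0,0,0,1],[0,0,0.006,0,0,0,1]]]'
```

```text
t: 6.88
ee_pos: [0.5255, 0.1853, 0.0562]
eef_rot: [180.0, -0.0, 79.2]
contact_force: [-0.8, -0.1, 1.8]
opening: 0.0002
```

```bash
python3 -m creep '[[[0,0,0.006,0,0,0,1],[0,0,0.006,0,0,0,1],[0,0,0.006,0,0,0,1]]]'
```

```text
t: 7.25
ee_pos: [0.5255, 0.1853, 0.0561]
eef_rot: [180.0, -0.0, 79.2]
contact_force: [-2.1, -1.1, 4.5]
opening: 0.0002
```

Key 2 is firm at z = 0.056, taking 4.5 N without moving, so it is latched. I'll tap 3 and 4 next, as asked.

```bash
python3 -m creep '[[[0,0,-0.2,0,0,0,1],[0,0,-0.65,0,0,0,1],[-0.4,0,-0.65,0,0,0,1],[-1.0,0,-0.65,0,0,0,1],[-1.2,0,-0.65,0,0,0,1],[-1.2,0,-0.65,0,0,0,1],[-1.2,0,-0.35,0,0,0,1],[-1.2,0,-0.2,0,0,0,1],[-1.2,0,-0.17,0,0,0,1],[-1.2,0,-0.15,0,0,0,1],[-1.2,0,-0.15,0,0,0,1]]]'; python3 -m creep '[[[0,0,0.02,0,0,0,1],[0,0,0.02,0,0,0,1],[0,0,0.02,0,0,0,1]]]'
```

```text
t: 8.62
ee_pos: [0.5162, 0.1384, 0.0619]
eef_rot: [-180.0, -0.0, 79.2]
contact_force: [-0.9, 0.9, 1.9]
opening: 0.0
t: 9.0
ee_pos: [0.5165, 0.1383, 0.0611]
eef_rot: [180.0, -0.0, 79.2]
contact_force: [-2.2, 1.0, 2.7]
opening: 0.0002
```

Key 3 gives way at z = 0.061 under 2.7 N, so it is unlatched. Next is key 4.

```bash
python3 -m creep '[[[0,0,-0.2,0,0,0,1],[0,0,-0.5,0,0,0,1],[-0.4,0,-0.5,0,0,0,1],[-1.0,0,-0.5,0,0,0,1],[-1.2,0,-0.5,0,0,0,1],[-1.2,0,-0.5,0,0,0,1],[-1.2,0,-0.2,0,0,0,1],[-1.2,0,-0.07,0,0,0,1],[-1.2,0,-0.04,0,0,0,1],[-1.2,0,-0.02,0,0,0,1],[-1.2,0,-0.02,0,0,0,1]]]'; python3 -m creep '[[[0,0,0.02,0,0,0,1],[0,0,0.02,0,0,0,1],[0,0,0.02,0,0,0,1]]]'
```

```text
t: 10.38
ee_pos: [0.5072, 0.0912, 0.0619]
eef_rot: [-180.0, -0.0, 79.2]
contact_force: [-1.8, 0.1, 1.9]
opening: -0.0002
t: 10.75
ee_pos: [0.5075, 0.0911, 0.0611]
eef_rot: [-180.0, -0.0, 79.2]
contact_force: [-2.3, 1.1, 2.5]
opening: -0.0
```

Key 4 is also unlatched. Now back to key 2 to press it further.

```bash
python3 -m creep '[[[0,0,-0.2,0,0,0,1],[0,0,-0.6,0,0,0,1],[0.8,0,-0.6,0,0,0,1],[1.6,0,-0.6,0,0,0,1],[2.2,0,-0.6,0,0,0,1],[2.4,0,-0.6,0,0,0,1],[2.4,0,-0.6,0,0,0,1],[2.4,0,-0.3,0,0,0,1],[2.4,0,0.0,0,0,0,1],[2.4,0,0.08,0,0,0,1],[2.4,0,0.08,0,0,0,1]]]'; python3 -m creep '[[[0,0,0.025,0,0,0,1],[0,0,0.05,0,0,0,1],[0,0,0.075,0,0,0,1],[0,0,0.1,0,0,0,1],[0,0,0.1,0,0,0,1]]]'
```

```text
t: 12.12
ee_pos: [0.525, 0.1849, 0.0572]
eef_rot: [-179.9, 0.0, 79.2]
contact_force: [0.5, 0.4, 0.2]
opening: -0.0001
t: 12.75
ee_pos: [0.5258, 0.1854, 0.0547]
eef_rot: [180.0, -0.0, 79.2]
contact_force: [-1.6, -0.7, 5.6]
opening: 0.0003
```

```bash
python3 -m creep '[[[0,0,0.02,0,0,0,1],[0,0,0.03,0,0,0,1],[0,0,0.03,0,0,0,1]]]'
```

```text
t: 13.12
ee_pos: [0.5258, 0.1854, 0.0536]
eef_rot: [179.9, -0.0, 79.2]
contact_force: [-2.9, -1.1, 7.9]
opening: -0.0
```

```bash
python3 -m creep '[[[0,0,0.02,0,0,0,1],[0,0,0.04,0,0,0,1],[0,0,0.04,0,0,0,1],[0,0,0.04,0,0,0,1]]]'
```

```text
t: 13.62
ee_pos: [0.5258, 0.1854, 0.052]
eef_rot: [179.9, -0.0, 79.2]
contact_force: [-2.6, -0.3, 8.4]
opening: -0.0002
```

Key 2 is now 11 mm down. I'll withdraw slowly, then retreat and look.

```bash
python3 -m creep '[[[0,0,-0.05,0,0,0,1],[0,0,-0.1,0,0,0,1],[0,0,-0.15,0,0,0,1],[0,0,-0.2,0,0,0,1],[0,0,-0.2,0,0,0,1]]]'; python3 -m creep '[[[0,0,-0.1,0,0,0,1],[0,0,-0.5,0,0,0,1],[0,0,-1.3,0,0,0,1],[0,0,-2.3,0,0,0,1],[0,0,-3.3,0,0,0,1],[0,0,-3.3,0,0,0,1],[0,0,-3.3,0,0,0,1]]]';  python3 - <<'E'
from station import state,capture
import cv2
c=capture("side")
cv2.imwrite("pics/s3.png",cv2.resize(c["img"][150:270,180:350,::-1],None,fx=4,fy=4,interpolation=2))
E
```

```text
t: 14.25
ee_pos: [0.5257, 0.1854, 0.0594]
eef_rot: [180.0, -0.0, 79.2]
contact_force: [-0.6, 0.5, 3.3]
opening: -0.0001
t: 15.12
ee_pos: [0.5252, 0.1852, 0.1911]
eef_rot: [-180.0, 0.0, 79.2]
contact_force: [-0.3, -0.3, -0.3]
opening: 0.0002
```

View pics/s3.png

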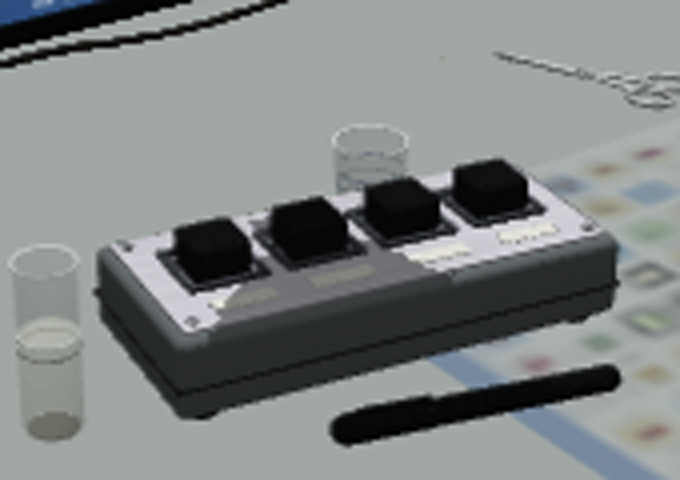

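All four keys stand equally high. The vial (45,340), cup (370,155) and pen (475,405) have not moved, and the gripper is clear.

```bash
python3 -c "
from station import hand_in
print(hand_in())"
```

```text
the job is handed in; nothing more can be done
None
```

The latched key was key 2 from the left. It has let go and come fully up, and I handed the job in at about 15 s of the 48 s.

- **Finding it:** I tapped the keys in order 1, 2, 3, 4 with the closed fingertips. Keys 1, 3 and 4 gave way about 2 mm at 2.5–2.7 N. Key 2 held firm at 56 mm under 4.5 N vertical. With the sideways reading included, that tap comes to about 5.1 N, but the key did not move.
- **Releasing it:** I pressed key 2 about 11 mm down, with a reading of 8.4 N. It then followed the finger up, still pushing 3.3 N at 59 mm, which is above its latched height.
- **Last checks:** The final side picture shows all four keys at equal height, the vial, cup and pen where they were, and the gripper about 130 mm above the keys. The force readings were up to about 1 N off the stated spring values, within noise and friction. No check failed.

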